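Lay a sauce bottle down for its leak check

ROBOT

A 6-joint arm with a two-finger parallel gripper is mounted at the origin on the work surface. World frame = base frame: x ahead of the robot, y to its left, z up, the work surface at z = 0. Lengths are in m, angles in degrees, forces in N, time in s.
With the tool pointing down it reaches from about 0.35 to 0.725 m from the base axis. Payload 4.3 kg.
Tool frame: the origin (TCP) lies on the front face of the gripper's body, between the roots of the fingers; the fingertips stand 73 mm ahead of it and the grasp point (between the pads) lies 54 mm ahead of it (ctrl.hold_point_z is the distance from the TCP to the grasp point, in m); z points along the fingers, x is the direction in which the jaws open and shut, and the axes are right-handed (so a half turn about z gives the same grasp; the last joint's range is limited). The gripper opens to 85 mm and grips with 20 to 120 N. Pads are 22 mm wide; open, the fingers measure 114 mm over their backs; the gripper's body (76 mm by 85 mm) begins 54 mm behind the grasp point. The pads swing forward as they close: fully open they stand 13 mm farther back than shut.
Start: joints at [59.055, 21.618, 4.641, 73.018, 0, 83.68], TCP at [0.24, 0.523, 0.304] pointing down, gripper open.
Joint ranges: [-156.06, 156.06], [-48.1, 94.91], [-58.44, 69.94], [-101.28, 121.22], [-78.64, 73.56], [-180, 180]. Speed limits (degrees/s): [147.25, 147.25, 180, 180, 180, 180].

INTERFACE

Orientations are given as [roll, pitch, yaw] about the fixed x, y, z axes, in that order (R = Rz(yaw) Ry(pitch) Rx(roll)).
In Python, from cell import ctrl, optics gives the robot as it stands.
- The arm moves only by the shell command python3 -m handwheel 'ROWS'. ROWS is JSON, a list of rows, each an object of numbers: "x", "y", "z": the shift along the world's x, y, z in mm; "turn": the turn about the world's z in rad; "hand": the finger opening in mm, from 0 to 85.4. In form: [{"x": .., "y": .., "z": .., "turn": .., "hand": ..}, ...]. A call has 1 to 10 rows; each row is the pose to reach, as a shift and turn from the pose commanded when the call began; what a row does not reach only later rows make up. A row lasts 1/10 s, in which the tool goes at most 50 mm and 8.59 degrees, less where a joint would pass 70% of its speed; a pose out of reach is approached as far as the arm can. A call with a gripper value outside its range is refused whole. The fingers move at their own pace and stop on an object; the grip force is fixed at half the most. Time passes only in rows, so rows that repeat a pose let the fingers close. It gives the time, the measured TCP pose, the force and the opening at its end, in the units of the state.
- ctrl.get_obs(): the state, without advancing time (a new reading comes with each control period).
- optics.get_image(name): name is "side" or "top"; returns the picture (400x640x3 uint8, red, green, blue); there is no depth.
- optics.calibration(name): a dict with "K" (3x3 intrinsics, pixels), "distortion" ([k1, k2, p1, p2, k3] as OpenCV has them; the pictures are not rectified), "R" (3x3) and "t" (3): a world point X has camera coordinates R X + t. Camera axes: x right, y down, z forward; pixel columns grow to the right and rows downward; lengths in m; the calibration is good to about 2 mm. A picture is of the moment at which its call begins. calibration takes no time and is no camera call.
- ctrl.finish_job(): hands the job in, once; it reports no verdict.
The state is a dict: "time": time; "joint_pos": joint angles; "joint_velocities": joint speeds; "effort": joint torques, N m; "tcp_pos": TCP position; "orientation": TCP orientation; "wrist_force": force on the tool from outside, world axes, zero at the start; "wrist_torque": the same for the moment, N m; "width": finger opening in m.
Only numpy, scipy, OpenCV 4.12 (cv2) and the standard library are available. Lean on these libraries where they do the work, as an engineer would, in place of code of your own. Each camera call takes 0.05 s, during which the arm holds its last target.

TASK

The tall bottle standing on the foot block of the hinged leak-check rest has to lie on its side: push it over with the fingertips against the padded backrest and keep pushing, slowly and gently all the way, until the backrest is fully down on its stop with the bottle lying in it. Do not lift or carry the bottle, do not let it or the backrest drop or slam, and leave the other bottle, the jar, the roll and the carton where they are. Finish with the robot clear of everything.

Things in the scene. Friction and masses are not known exactly. Their poses are not given: they have to be found in the camera images.
- rest: Fixed aluminium rest. Origin: on the table, straight below the middle of the hinge line. Its x axis points level the way the bottle must be tipped, y lies along the hinge line, z up. Foot block: x -105 to -5 mm, 116 mm wide, top 30 mm above the table (lip at its back edge, x -102 mm, top at 42 mm). A low frame with a rubber stop bar at x = 190 mm. Its place and yaw vary.
- rest_hinge (a point): Middle of the backrest's hinge line, 30 mm above the table, level with the foot block's top; axes as the rest's. The backrest is a panel 192 mm long, 92 mm wide; its pad faces the bottle and lies in a plane through the hinge line, so bottle and backrest turn together about that line. Two rubber ribs (40 mm apart, 6.5 mm proud) and side cheeks (80 mm apart) keep the bottle centred.
- backrest (a joint): Hinge angle of the padded backrest, rad: 0 = upright, grows as it swings towards the rest's +x, 1.571 = level, fully down on its stop. Starts at 0.05 to 0.3. The hinge is stiff (about 1.1 N m friction): it stays at any angle, also under the bottle's weight, and must be pushed all the way, with some 3 to 10 N at 125 mm from the hinge.
- bottle: The bottle to lay down: round amber glass, paper band, white cap; 202 mm tall, straight body 66 mm in diameter up to 140 mm, then a shoulder to a 38 mm cap (from 176 mm up). About 0.4 kg. Stands loose on the foot block, its axis about 37 mm from the hinge line on the rest's -x side. Origin: centre of its underside; z along its axis to the cap.
- bottle_top (a point): Centre of the top of that bottle's cap, 202 mm along its axis from the underside.
- spare_bottle: Bystander: an identical tall bottle, 202 mm tall, 66 mm in diameter, standing on the table itself; origin at the centre of its underside.
- jar: Bystander: glass jar with a steel lid, 100 mm tall, 72 mm in diameter; origin at the centre of its underside.
- label_roll: Bystander: roll of blank labels lying flat, 104 mm in diameter, 45 mm tall; origin at the centre of its underside.
- carton: Bystander: open cardboard carton with dividers, 170 x 170 mm, 110 mm tall; origin at the centre of its underside.
Things that resemble listed ones, but are neither listed nor needed, are in the scene too. Leave any blue, turquoise or yellow look-alike of the bottle alone.

How it is judged:
By the outcome, as a careful person would: the job done as asked, in the order asked, and still so for the second after the job is handed in, with the robot touching nothing.
It also fails if it takes over 45 s, if anything falls off the work surface, if the arm or the gripper's body presses on something with over 40 N, if the wrist force passes 120 N, or if a joint passes its speed limit or range.

## Working session

There is one attempt and no reset: what is moved stays moved. The work goes in short steps, Python scripts to look and compute and a shell command to move; the robot and the scene stay as the last step left them, time stands still between calls to the robot, and variables do not carry over. Pictures are saved under pics/ and viewed, and the job is handed in when it is done.

```bash
ls; mkdir -p pics; python3 - <<'E'
from cell import ctrl, optics
import cv2
for n in ("side","top"):
    cv2.imwrite(f"pics/{n}0.png",optics.get_image(n)[:,:,::-1])
    print(n,optics.calibration(n))
print(ctrl.get_obs())
E
```

```text
pics
side {'K': array([[484.27450572,   0.        , 320.66215889],
       [  0.        , 484.27450572, 199.03409889],
       [  0.        ,   0.        ,   1.        ]]), 'distortion': array([0.00706709, 0.        , 0.        , 0.        , 0.        ]), 'R': array([[ 0.70634716, -0.70780814,  0.00901819],
       [-0.46043719, -0.46908878, -0.75362677],
       [ 0.5376535 ,  0.52816982, -0.65724072]]), 't': array([-0.37539507,  0.37327327,  1.43239628])}
top {'K': array([[383.60306463,   0.        , 323.88239116],
       [  0.        , 383.60306463, 199.49461066],
       [  0.        ,   0.        ,   1.        ]]), 'distortion': array([-0.04913756,  0.        ,  0.        ,  0.        ,  0.        ]), 'R': array([[-0.01101932, -0.99979569, -0.01694532],
       [-0.99780496,  0.01210085, -0.06510638],
       [ 0.06529813,  0.0161907 , -0.99773444]]), 't': array([0.02484753, 0.57617977, 1.33663471])}
{'time': 0.1, 'joint_pos': array([ 5.90551781e+01,  2.16580816e+01,  4.56994266e+00,  7.30179525e+01,
       -1.14867863e-03,  8.36801144e+01]), 'joint_velocities': array([ 0.0210725 , -0.13343855,  0.10918109,  0.04869978,  0.15526963,
       -0.06551109]), 'effort': array([-1.56451360e-04, -4.64695323e+01,  2.70582569e+01,  1.20305456e-02,
       -1.53879164e-04, -1.11045193e-05]), 'tcp_pos': array([0.23935252, 0.52231146, 0.30304613]), 'orientation': array([-1.79989463e+02,  1.05573190e-01,  6.53750745e+01]), 'wrist_force': array([-0.11175868, -0.42040063, -0.58324032]), 'wrist_torque': array([ 0.00934883,  0.00156084, -0.04311828]), 'width': 0.08512552197455656}
```

View pics/side0.png

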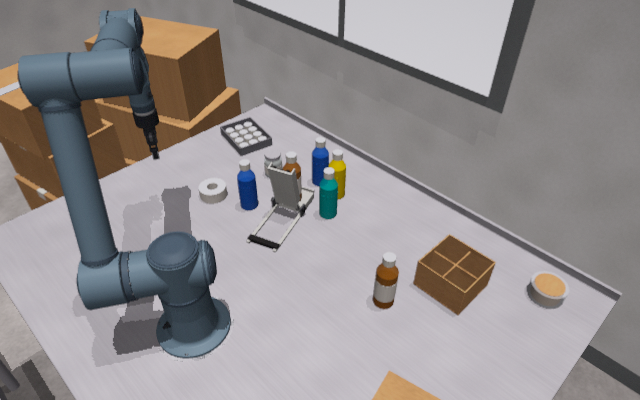

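View pics/top0.png

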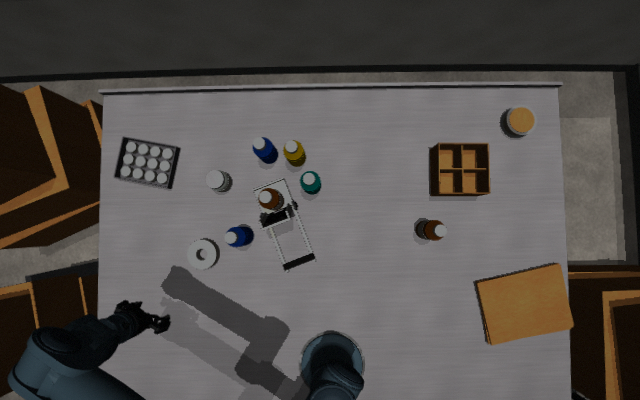

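```bash
python3 - <<'E'
import cv2
a=cv2.imread("pics/top0.png")[125:280,190:340]; cv2.imwrite("pics/topc.png",cv2.resize(a,None,fx=3.8,fy=3.8,interpolation=cv2.INTER_CUBIC))
a=cv2.imread("pics/side0.png")[130:255,220:360]; cv2.imwrite("pics/sidec.png",cv2.resize(a,None,fx=4.5,fy=4.5,interpolation=cv2.INTER_CUBIC))
E
```

```text
(no output)
```

View pics/topc.png

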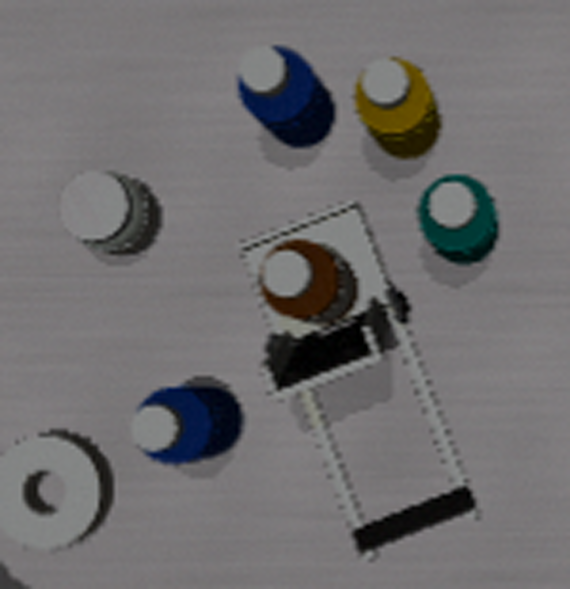

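View pics/sidec.png

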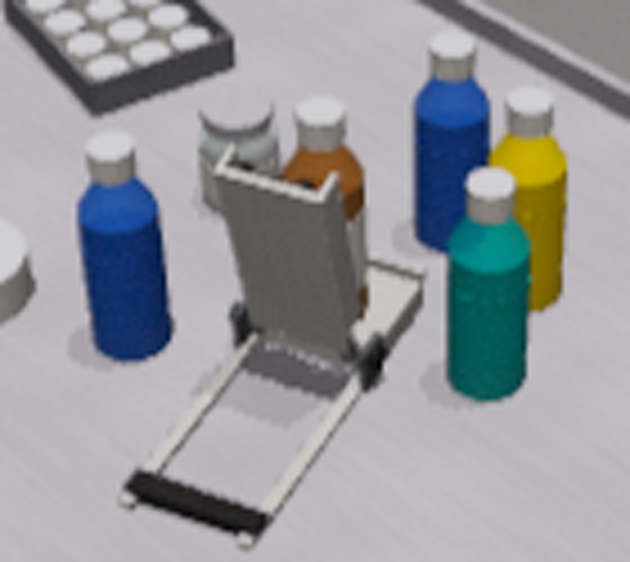

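```bash
cat > h.py <<'E'
import numpy as np, cv2
from cell import ctrl, optics
C={n:optics.calibration(n) for n in("side","top")}
def ray(n,p):
    c=C[n]; u=cv2.undistortPoints(np.array([[p]],float),c["K"],c["distortion"])[0,0]
    return -c["R"].T@c["t"], c["R"].T@np.array([*u,1])
def onz(n,p,z):
    o,d=ray(n,p); return o+d*(z-o[2])/d[2]
def tri(ps,pt):
    A=[];b=[]
    for n,p in(("side",ps),("top",pt)):
        o,d=ray(n,p); d/=np.linalg.norm(d); P=np.eye(3)-np.outer(d,d); A.append(P); b.append(P@o)
    A=np.vstack(A);b=np.hstack(b); x=np.linalg.lstsq(A,b,rcond=None)[0]; return x,np.linalg.norm(A@x-b)
def proj(n,X):
    c=C[n]; return cv2.projectPoints(np.array(X,float).reshape(-1,3),cv2.Rodrigues(c["R"])[0],c["t"],c["K"],c["distortion"])[0][:,0]
T=lambda u,v:((u+.5)/3.8-.5+190,(v+.5)/3.8-.5+125)
S=lambda u,v:((u+.5)/4.5-.5+220,(v+.5)/4.5-.5+130)
E
python3 - <<'E'
from h import *
np.set_printoptions(precision=4,suppress=True)
print("cap",tri(S(322,109),T(288,272)),onz("top",T(288,272),.232))
l1,l2=onz("top",T(243,243),.042),onz("top",T(357,205),.042)
print("lip",l1,l2,np.linalg.norm(l1-l2),"mid",(l1+l2)/2)
for z in(.02,.03):
  s1,s2=onz("top",T(357,541),z),onz("top",T(472,497),z)
  print("stop",s1,s2,np.linalg.norm(s1-s2),(s1+s2)/2, np.linalg.norm((s1+s2-l1-l2)/2))
d=(s1+s2-l1-l2)/2; print(np.degrees(np.arctan2(d[1],d[0])))
for n,p in(("blue1",T(156,428)),("blue2",T(263,70)),("yel",T(385,82)),("teal",T(452,204))): print(n,onz("top",p,.202))
print("jar",onz("top",T(95,207),.1)); print("roll",onz("top",T(45,490),.045))
E
```

```text
cap (array([0.5737, 0.1893, 0.2357]), np.float64(0.0009359397769607284)) [0.5744 0.1894 0.232 ]
lip [0.6162 0.2633 0.042 ] [0.6499 0.1579 0.042 ] 0.11065989049822834 mid [0.633  0.2106 0.042 ]
stop [0.341 0.162 0.02 ] [0.3805 0.0555 0.02  ] 0.11359695115332459 [0.3607 0.1088 0.02  ] 0.2915215751074759
stop [0.3421 0.1608 0.03  ] [0.3813 0.0551 0.03  ] 0.1127564513672502 [0.3617 0.1079 0.03  ] 0.2903506657557399
-159.28233260283739
blue1 [0.4521 0.3016 0.202 ]
blue2 [0.7424 0.2151 0.202 ]
yel [0.7308 0.1152 0.202 ]
teal [0.6302 0.0615 0.202 ]
jar [0.6443 0.3837 0.1   ]
roll [0.3916 0.4451 0.045 ]
```

```bash
cat >> h.py <<'E'
def draw(hx,hy,yaw,tag,img=None,th=.2):
    y=np.radians(yaw); ux=np.array([np.cos(y),np.sin(y),0]); uy=np.array([-np.sin(y),np.cos(y),0]); W=lambda a,b,z:np.array([hx,hy,z])+a*ux+b*uy
    out=[]
    for n,(c0,r0,w,h,f) in(("side",(220,130,140,125,4.5)),("top",(190,125,150,155,3.8))):
        a=cv2.imread(img%n)[r0:r0+h,c0:c0+w]; a=cv2.resize(a,None,fx=f,fy=f,interpolation=cv2.INTER_CUBIC)
        if n=="top": a=cv2.convertScaleAbs(a,alpha=1.5)
        def pl(P,col):
            q=(proj(n,P)-[c0,r0]+.5)*f-.5; cv2.polylines(a,[np.round(q*8).astype(np.int32)],False,col,1,cv2.LINE_AA,3)
        k=.058
        pl([W(-.105,-k,.03),W(-.105,k,.03),W(-.005,k,.03),W(-.005,-k,.03),W(-.105,-k,.03)],(0,0,255))
        pl([W(-.102,-k,.042),W(-.102,k,.042)],(255,0,255))
        pl([W(.19,-k,.02),W(.19,k,.02)],(0,255,255))
        s,c=np.sin(th),np.cos(th)
        pl([W(0,-.046,.03),W(.192*s,-.046,.03+.192*c),W(.192*s,.046,.03+.192*c),W(0,.046,.03)],(0,255,0))
        t=np.linspace(0,6.3,30)
        for r,z in((.033,.03),(.033,.17),(.019,.232)): pl([W(-.037+r*np.cos(u),r*np.sin(u),z) for u in t],(255,255,0))
        out.append(a)
        cv2.imwrite(f"pics/{tag}_{n}.png",a)
E
python3 - <<'E'
from h import *
draw(.535,.175,-160.5,"o1","pics/%s0.png",.2)
E
```

```text
(no output)
```

View pics/o1_top.png

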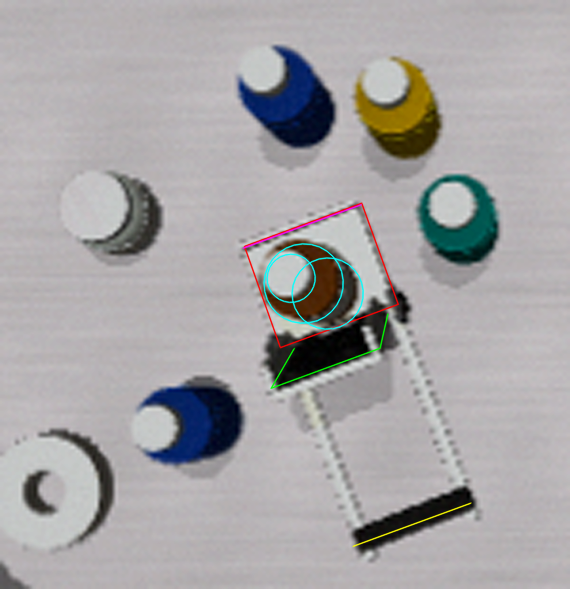

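View pics/o1_side.png

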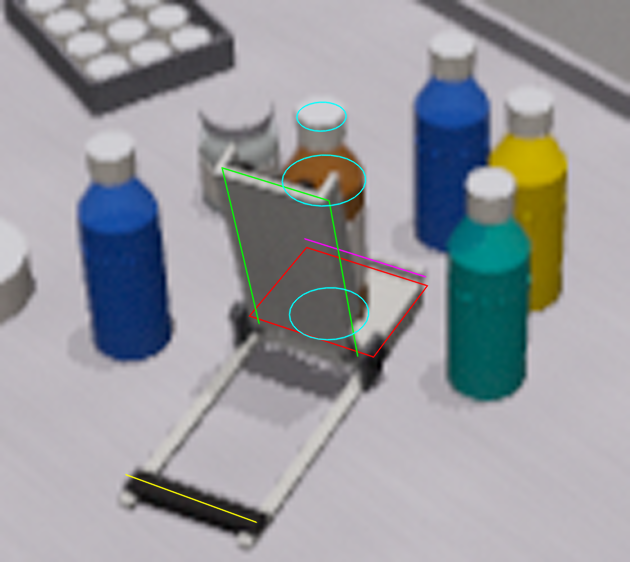

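```bash
python3 -m handwheel '[{"z":45,"hand":0},{"x":35,"y":-26,"z":60,"turn":0.1,"hand":0},{"x":70,"y":-52,"z":60,"turn":0.22,"hand":0},{"x":105,"y":-78,"z":60,"turn":0.34,"hand":0},{"x":140,"y":-104,"z":60,"turn":0.46,"hand":0},{"x":175,"y":-130,"z":60,"turn":0.58,"hand":0},{"x":210,"y":-156,"z":60,"turn":0.7,"hand":0},{"x":245,"y":-182,"z":60,"turn":0.77,"hand":0},{"x":280,"y":-208,"z":60,"turn":0.77,"hand":0},{"x":315,"y":-234,"z":60,"turn":0.77,"hand":0}]'
python3 -m handwheel '[{"x":35,"y":-26,"z":0,"hand":0},{"x":70,"y":-52,"hand":0},{"x":98,"y":-72,"hand":0},{"x":98,"y":-72,"hand":0}]'
python3 - <<'E'
from h import *
for n in("side","top"):
    a=optics.get_image(n)[:,:,::-1]; cv2.imwrite(f"pics/{n}1.png",a)
a=cv2.imread("pics/side1.png")[70:220,230:380]; cv2.imwrite("pics/s1c.png",cv2.resize(a,None,fx=4,fy=4,interpolation=cv2.INTER_CUBIC))
o=ctrl.get_obs(); print(o["time"],o["tcp_pos"],o["orientation"],o["wrist_force"],o["width"],ctrl.hold_point_z)
E
```

```text
0.2 [0.23942448 0.52246673 0.30331879] [-1.79993541e+02  6.88934868e-02  6.53762825e+01] [0.05662599 0.68162602 0.15153313] 0.0852339579909529 0.0539invalid input at $[0]: expected keys x, y, z, turn, hand
invalid input at $[0]: expected keys x, y, z, turn, hand
```

View pics/s1c.png

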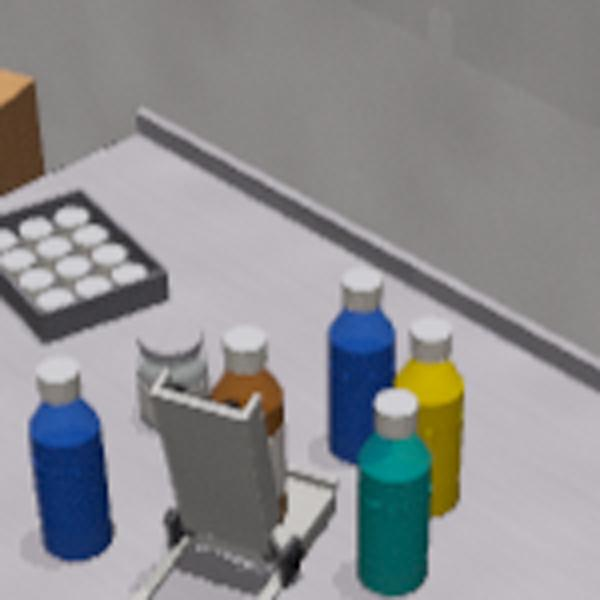

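All five keys are required.

```bash
python3 -m handwheel '[{"x":0,"y":0,"z":45,"turn":0,"hand":0},{"x":35,"y":-26,"z":60,"turn":0.1,"hand":0},{"x":70,"y":-52,"z":60,"turn":0.22,"hand":0},{"x":105,"y":-78,"z":60,"turn":0.34,"hand":0},{"x":140,"y":-104,"z":60,"turn":0.46,"hand":0},{"x":175,"y":-130,"z":60,"turn":0.58,"hand":0},{"x":210,"y":-156,"z":60,"turn":0.7,"hand":0},{"x":245,"y":-182,"z":60,"turn":0.77,"hand":0},{"x":280,"y":-208,"z":60,"turn":0.77,"hand":0},{"x":315,"y":-234,"z":60,"turn":0.77,"hand":0}]'
python3 -m handwheel '[{"x":35,"y":-26,"z":0,"turn":0,"hand":0},{"x":70,"y":-52,"z":0,"turn":0,"hand":0},{"x":98,"y":-72,"z":0,"turn":0,"hand":0},{"x":98,"y":-72,"z":0,"turn":0,"hand":0}]'
python3 - <<'E'
from h import *
for n in("side","top"):
    a=optics.get_image(n)[:,:,::-1]; cv2.imwrite(f"pics/{n}1.png",a)
a=cv2.imread("pics/side1.png")[70:220,230:380]; cv2.imwrite("pics/s1c.png",cv2.resize(a,None,fx=4,fy=4,interpolation=cv2.INTER_CUBIC))
o=ctrl.get_obs(); print(o["time"],o["tcp_pos"],o["orientation"],o["wrist_force"],o["width"],ctrl.hold_point_z)
E
```

```text
time: 1.2
tcp_pos: [0.5558, 0.2874, 0.3638]
orientation: [-180.0, -0.0, 109.5]
wrist_force: [-1.2, -0.5, -0.1]
width: -0.0001
time: 1.6
tcp_pos: [0.6557, 0.2131, 0.3614]
orientation: [-179.9, 0.1, 109.2]
wrist_force: [-0.1, 0.5, -0.4]
width: 0.0002
1.7 [0.65298338 0.21617897 0.36286824] [-1.79916617e+02 -4.33341767e-02  1.09411009e+02] [-0.31773409 -0.04240351 -1.0788897 ] 0.0001493404718219466 0.0539
```

View pics/s1c.png

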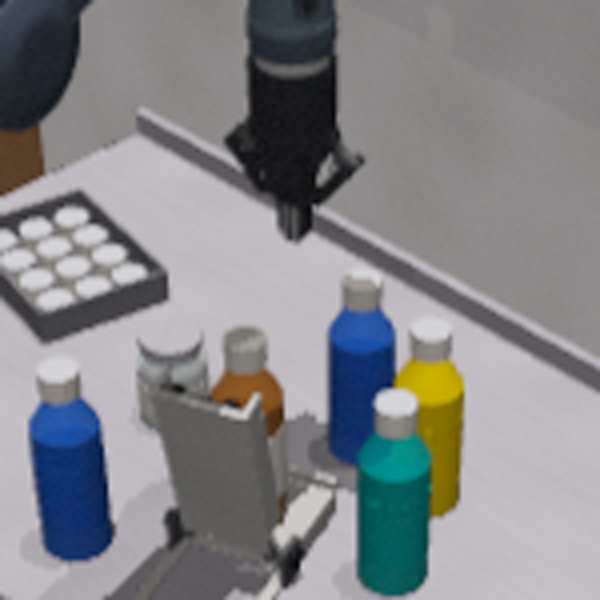

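View pics/top1.png

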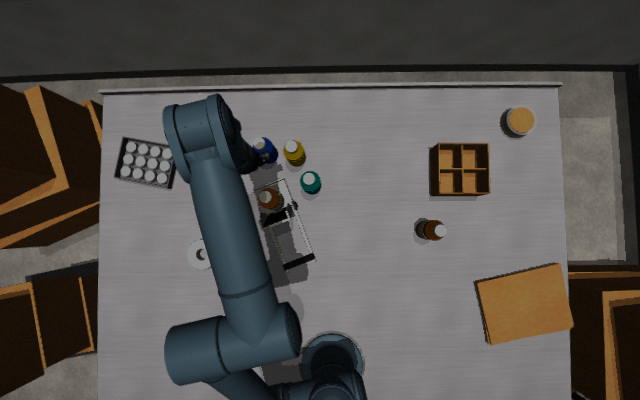

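```bash
python3 - <<'E'
from h import *
t=np.array([.6530,.2162,.3629])
for d in(0,.054,.06,.073,.086): print(d,(proj("side",t-[0,0,d])[0]-[230,70]+.5)*4-.5)
E
```

```text
0 [289.51930836 164.60934495]
0.054 [290.53036941 218.55204068]
0.06 [290.64004498 224.40590164]
0.073 [290.87590029 236.99610681]
0.086 [291.10935721 249.46041684]
```

```bash
python3 -m handwheel '[{"x":0,"y":0,"z":-30,"turn":0,"hand":0},{"x":0,"y":0,"z":-60,"turn":0,"hand":0},{"x":0,"y":0,"z":-90,"turn":0,"hand":0},{"x":0,"y":0,"z":-112,"turn":0,"hand":0},{"x":0,"y":0,"z":-123,"turn":0,"hand":0},{"x":-7.5,"y":-2.7,"z":-123,"turn":0,"hand":0},{"x":-15,"y":-5.4,"z":-123,"turn":0,"hand":0},{"x":-22.6,"y":-8,"z":-123,"turn":0,"hand":0},{"x":-26,"y":-9.3,"z":-123,"turn":0,"hand":0},{"x":-26,"y":-9.3,"z":-123,"turn":0,"hand":0}]'
python3 - <<'E'
from h import *
o=ctrl.get_obs(); print(o["time"],o["tcp_pos"],o["orientation"],o["wrist_force"])
for n in("side","top"):
    a=optics.get_image(n)[:,:,::-1]; cv2.imwrite(f"pics/{n}2.png",a)
a=cv2.imread("pics/side2.png")[100:220,240:360]; cv2.imwrite("pics/s2c.png",cv2.resize(a,None,fx=5,fy=5,interpolation=cv2.INTER_CUBIC))
E
```

```text
time: 2.7
tcp_pos: [0.6261, 0.208, 0.242]
orientation: [179.9, -0.0, 109.5]
wrist_force: [-0.2, 0.6, -0.0]
width: -0.0004
2.7 [0.62612118 0.20803232 0.24204813] [ 1.79929426e+02 -5.37334653e-03  1.09545961e+02] [-0.19912517  0.6295494  -0.03078097]
```

View pics/s2c.png

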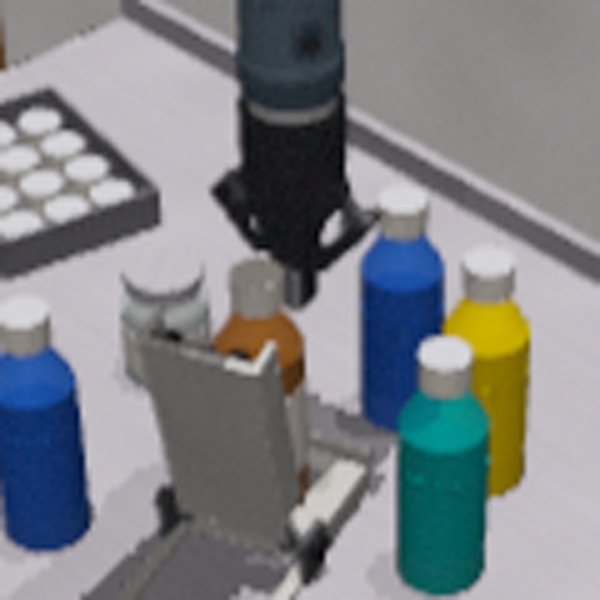

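```bash
python3 -m handwheel '[{"x":-2.4,"y":-0.8,"z":-1,"turn":0,"hand":0},{"x":-4.7,"y":-1.7,"z":-2,"turn":0,"hand":0},{"x":-6.6,"y":-2.3,"z":-2,"turn":0,"hand":0},{"x":-8.5,"y":-3,"z":-2,"turn":0,"hand":0},{"x":-10.4,"y":-3.7,"z":-2,"turn":0,"hand":0}]'
python3 - <<'E'
from h import *
o=ctrl.get_obs(); print(o["time"],o["tcp_pos"],o["wrist_force"])
for n in("side",):
    a=optics.get_image(n)[:,:,::-1]; cv2.imwrite(f"pics/{n}3.png",a)
a=cv2.imread("pics/side3.png")[130:220,260:350]; cv2.imwrite("pics/s3c.png",cv2.resize(a,None,fx=6,fy=6,interpolation=cv2.INTER_CUBIC))
E
```

```text
time: 3.3
tcp_pos: [0.6161, 0.2037, 0.2389]
orientation: [180.0, -0.0, 109.5]
wrist_force: [1.6, -0.3, -0.2]
width: 0.0001
3.3 [0.6161328  0.20365543 0.23889136] [ 1.61032345 -0.29308903 -0.20397277]
```

View pics/s3c.png

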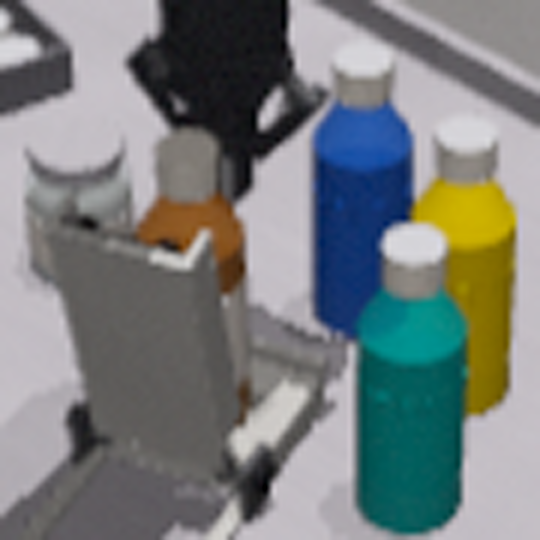

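```bash
python3 - <<'E'
import numpy as np
y=np.radians(-160.5); ux=np.array([np.cos(y),np.sin(y)]); h=np.array([.535,.175])
def P(t):
    r=136-np.clip((t-.3)/.5,0,1)*10
    x=r*np.sin(t)-70*np.cos(t)-11; z=103+r*np.cos(t)+70*np.sin(t)
    return np.array([*(h*1000+x*ux),z])
prev=np.array([616.6,204,239.]);
print("to0",P(0)-prev); 
for k in range(0,11):
    b=P(.15*k); print(k,round(.15*k,2),[list(np.round(P(.15*k+.015*i)-b,1)) for i in (2,4,6,8,10)])
E
```

```text
to0 [-5.24603922 -1.9616444   0.        ]
0 0.0 [[np.float64(-3.9), np.float64(-1.4), np.float64(2.0)], [np.float64(-7.8), np.float64(-2.8), np.float64(4.0)], [np.float64(-11.8), np.float64(-4.2), np.float64(5.7)], [np.float64(-15.8), np.float64(-5.6), np.float64(7.4)], [np.float64(-19.9), np.float64(-7.0), np.float64(8.9)]]
1 0.15 [[np.float64(-4.1), np.float64(-1.5), np.float64(1.4)], [np.float64(-8.3), np.float64(-2.9), np.float64(2.7)], [np.float64(-12.5), np.float64(-4.4), np.float64(3.8)], [np.float64(-16.7), np.float64(-5.9), np.float64(4.8)], [np.float64(-20.9), np.float64(-7.4), np.float64(5.7)]]
2 0.3 [[np.float64(-4.1), np.float64(-1.4), np.float64(0.2)], [np.float64(-8.2), np.float64(-2.9), np.float64(0.2)], [np.float64(-12.2), np.float64(-4.3), np.float64(0.1)], [np.float64(-16.3), np.float64(-5.8), np.float64(-0.1)], [np.float64(-20.3), np.float64(-7.2), np.float64(-0.4)]]
3 0.45 [[np.float64(-4.0), np.float64(-1.4), np.float64(-0.4)], [np.float64(-7.9), np.float64(-2.8), np.float64(-1.0)], [np.float64(-11.9), np.float64(-4.2), np.float64(-1.7)], [np.float64(-15.8), np.
[... 1428 characters left out ...]
 [np.float64(-11.9), np.float64(-4.2), np.float64(-11.8)], [np.float64(-14.6), np.float64(-5.2), np.float64(-15.0)]]
9 1.35 [[np.float64(-2.7), np.float64(-0.9), np.float64(-3.3)], [np.float64(-5.2), np.float64(-1.9), np.float64(-6.6)], [np.float64(-7.7), np.float64(-2.7), np.float64(-10.1)], [np.float64(-10.1), np.float64(-3.6), np.float64(-13.6)], [np.float64(-12.4), np.float64(-4.4), np.float64(-17.2)]]
10 1.5 [[np.float64(-2.2), np.float64(-0.8), np.float64(-3.7)], [np.float64(-4.2), np.float64(-1.5), np.float64(-7.4)], [np.float64(-6.2), np.float64(-2.2), np.float64(-11.2)], [np.float64(-8.1), np.float64(-2.9), np.float64(-15.0)], [np.float64(-9.8), np.float64(-3.5), np.float64(-18.9)]]
```

```bash
python3 -m handwheel '[{"x":-1.8,"y":-0.6,"z":0,"turn":0,"hand":0},{"x":-3.5,"y":-1.3,"z":0,"turn":0,"hand":0},{"x":-5.2,"y":-2,"z":0,"turn":0,"hand":0},{"x":-7.2,"y":-2.7,"z":1,"turn":0,"hand":0},{"x":-9.1,"y":-3.4,"z":2,"turn":0,"hand":0},{"x":-11,"y":-4.1,"z":3,"turn":0,"hand":0},{"x":-13,"y":-4.8,"z":4,"turn":0,"hand":0}]'
python3 - <<'E'
from h import *
for n in("side","top"):
    a=optics.get_image(n)[:,:,::-1]; cv2.imwrite(f"pics/{n}4.png",a)
a=cv2.imread("pics/side4.png")[130:220,260:350]; cv2.imwrite("pics/s4c.png",cv2.resize(a,None,fx=6,fy=6,interpolation=cv2.INTER_CUBIC))
o=ctrl.get_obs(); print(o["time"],o["tcp_pos"],o["wrist_force"])
E
```

```text
time: 4.05
tcp_pos: [0.6028, 0.1988, 0.2427]
orientation: [-180.0, -0.0, 109.5]
wrist_force: [0.5, 0.8, -0.5]
width: 0.0001
4.15 [0.60280999 0.19882307 0.24294898] [ 1.00845665  0.05898238 -0.21718618]
```

View pics/s4c.png

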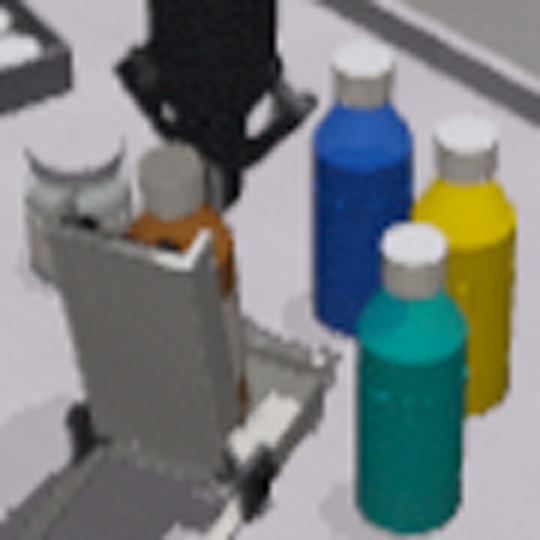

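```bash
python3 -m handwheel '[{"x":-2,"y":-0.7,"z":0.9,"turn":0,"hand":0},{"x":-4,"y":-1.4,"z":1.7,"turn":0,"hand":0},{"x":-6,"y":-2.1,"z":2.6,"turn":0,"hand":0},{"x":-8,"y":-2.8,"z":3.4,"turn":0,"hand":0},{"x":-10,"y":-3.5,"z":4.2,"turn":0,"hand":0},{"x":-12.1,"y":-4.2,"z":4.9,"turn":0,"hand":0}]'
python3 -m handwheel '[{"x":-2,"y":-0.7,"z":0.7,"turn":0,"hand":0},{"x":-4.1,"y":-1.5,"z":1.4,"turn":0,"hand":0},{"x":-6.2,"y":-2.2,"z":2,"turn":0,"hand":0},{"x":-8.3,"y":-2.9,"z":2.7,"turn":0,"hand":0},{"x":-10.4,"y":-3.7,"z":3.3,"turn":0,"hand":0}]'
python3 - <<'E'
from h import *
for n in("side","top"):
    a=optics.get_image(n)[:,:,::-1]; cv2.imwrite(f"pics/{n}5.png",a)
a=cv2.imread("pics/side5.png")[130:220,260:350]; cv2.imwrite("pics/s5c.png",cv2.resize(a,None,fx=6,fy=6,interpolation=cv2.INTER_CUBIC))
o=ctrl.get_obs(); print(o["time"],o["tcp_pos"],o["wrist_force"])
E
```

```text
time: 4.75
tcp_pos: [0.5909, 0.1947, 0.2479]
orientation: [180.0, -0.0, 109.5]
wrist_force: [0.4, 0.0, -0.3]
width: 0.0
time: 5.25
tcp_pos: [0.5814, 0.191, 0.2515]
orientation: [179.9, 0.0, 109.5]
wrist_force: [4.2, 1.0, -0.9]
width: 0.0002
5.35 [0.58137956 0.19104019 0.25171996] [2.50027831 0.30033705 0.09454086]
```

View pics/s5c.png

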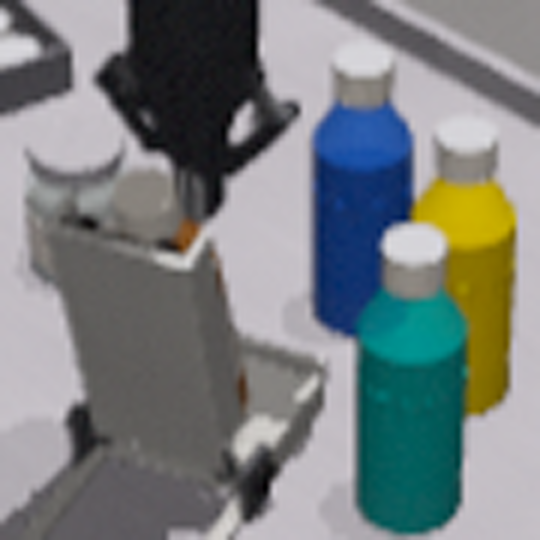

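```bash
python3 -m handwheel '[{"x":-2.1,"y":-0.7,"z":0.5,"turn":0,"hand":0},{"x":-4.2,"y":-1.5,"z":1,"turn":0,"hand":0},{"x":-6.3,"y":-2.2,"z":1.5,"turn":0,"hand":0},{"x":-8.4,"y":-3,"z":2,"turn":0,"hand":0},{"x":-10.5,"y":-3.7,"z":2.4,"turn":0,"hand":0}]'
python3 -m handwheel '[{"x":-2,"y":-0.7,"z":0.1,"turn":0,"hand":0},{"x":-4.1,"y":-1.4,"z":0.2,"turn":0,"hand":0},{"x":-6.1,"y":-2.2,"z":0.2,"turn":0,"hand":0},{"x":-8.2,"y":-2.9,"z":0.2,"turn":0,"hand":0},{"x":-10.2,"y":-3.6,"z":0.2,"turn":0,"hand":0},{"x":-12.2,"y":-4.3,"z":0.1,"turn":0,"hand":0}]'
python3 - <<'E'
from h import *
for n in("side","top"):
    a=optics.get_image(n)[:,:,::-1]; cv2.imwrite(f"pics/{n}6.png",a)
a=cv2.imread("pics/side6.png")[130:220,260:350]; cv2.imwrite("pics/s6c.png",cv2.resize(a,None,fx=6,fy=6,interpolation=cv2.INTER_CUBIC))
o=ctrl.get_obs(); print(o["time"],o["tcp_pos"],o["wrist_force"])
E
```

```text
time: 5.85
tcp_pos: [0.5726, 0.1878, 0.2548]
orientation: [179.6, 0.0, 109.5]
wrist_force: [7.3, 1.8, 0.0]
width: -0.0003
time: 6.45
tcp_pos: [0.5603, 0.1834, 0.2549]
orientation: [179.7, 0.1, 109.5]
wrist_force: [6.7, 1.2, -0.3]
width: 0.0002
6.55 [0.56003789 0.18323347 0.25485814] [6.55562942 0.07930056 0.78017809]
```

View pics/s6c.png

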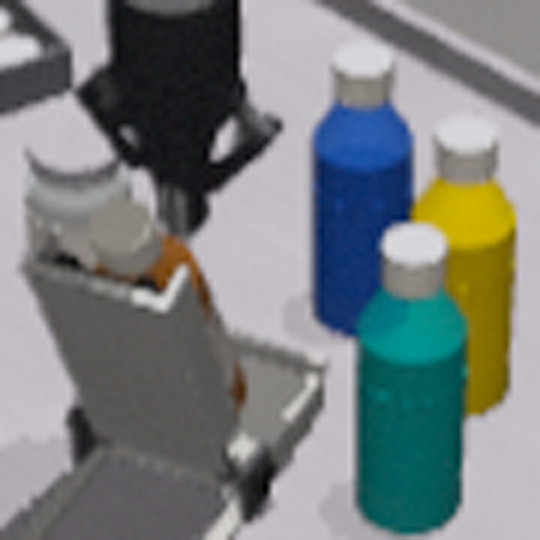

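```bash
python3 -m handwheel '[{"x":-2,"y":-0.7,"z":-0.2,"turn":0,"hand":0},{"x":-4.1,"y":-1.5,"z":-0.4,"turn":0,"hand":0},{"x":-6.1,"y":-2.2,"z":-0.6,"turn":0,"hand":0},{"x":-8.1,"y":-2.9,"z":-0.8,"turn":0,"hand":0}]'
python3 -m handwheel '[{"x":-2,"y":-0.7,"z":-0.3,"turn":0,"hand":0},{"x":-4,"y":-1.4,"z":-0.6,"turn":0,"hand":0},{"x":-6,"y":-2.1,"z":-0.9,"turn":0,"hand":0},{"x":-7.9,"y":-2.8,"z":-1.2,"turn":0,"hand":0},{"x":-9.9,"y":-3.5,"z":-1.5,"turn":0,"hand":0},{"x":-11.9,"y":-4.2,"z":-1.9,"turn":0,"hand":0},{"x":-13.8,"y":-4.9,"z":-2.3,"turn":0,"hand":0},{"x":-15.8,"y":-5.6,"z":-2.7,"turn":0,"hand":0}]'
python3 - <<'E'
from h import *
for n in("side","top"):
    a=optics.get_image(n)[:,:,::-1]; cv2.imwrite(f"pics/{n}7.png",a)
a=cv2.imread("pics/side7.png")[130:250,240:360]; cv2.imwrite("pics/s7c.png",cv2.resize(a,None,fx=5,fy=5,interpolation=cv2.INTER_CUBIC))
o=ctrl.get_obs(); print(o["time"],o["tcp_pos"],o["wrist_force"])
E
```

```text
time: 6.95
tcp_pos: [0.5523, 0.1803, 0.2542]
orientation: [179.7, 0.1, 109.5]
wrist_force: [6.8, 1.0, 1.1]
width: -0.0001
time: 7.75
tcp_pos: [0.5373, 0.1745, 0.2529]
orientation: [179.5, 0.2, 109.5]
wrist_force: [5.6, -0.5, 8.1]
width: -0.0006
7.85 [0.53702994 0.1743883  0.25289431] [ 5.06414932 -1.14014177  6.80133554]
```

View pics/s7c.png

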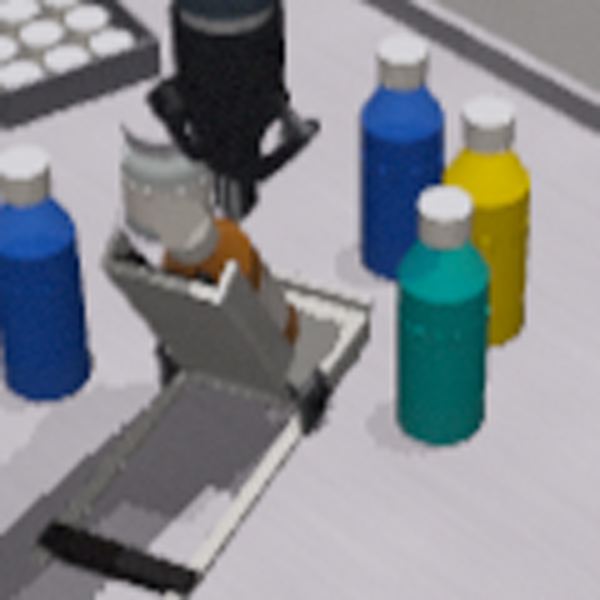

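```bash
python3 - <<'E'
import numpy as np
y=np.radians(-160.5); ux=np.array([np.cos(y),np.sin(y)]); h=np.array([.535,.175])
def P(t,r=130.6):
    x=r*np.sin(t)-70*np.cos(t)-11; z=103+r*np.cos(t)+70*np.sin(t)
    return np.array([*(h*1000+x*ux),z])
print(P(.57))
for k in range(0,7):
    a=.57+.15*k;b=P(a); print(round(a,2),[np.round(P(a+.015*i)-b,1).tolist() for i in (2,4,6,8,10)])
E
```

```text
[534.48826133 174.81878383 250.72651077]
0.57 [[-4.2, -1.5, -0.4], [-8.3, -3.0, -1.0], [-12.5, -4.4, -1.6], [-16.6, -5.9, -2.4], [-20.7, -7.3, -3.4]]
0.72 [[-4.1, -1.4, -1.1], [-8.1, -2.9, -2.3], [-12.1, -4.3, -3.6], [-16.1, -5.7, -5.0], [-20.0, -7.1, -6.6]]
0.87 [[-3.9, -1.4, -1.7], [-7.7, -2.7, -3.5], [-11.5, -4.1, -5.5], [-15.2, -5.4, -7.5], [-18.8, -6.7, -9.7]]
1.02 [[-3.6, -1.3, -2.3], [-7.1, -2.5, -4.7], [-10.6, -3.7, -7.2], [-13.9, -4.9, -9.9], [-17.2, -6.1, -12.6]]
1.17 [[-3.2, -1.1, -2.8], [-6.4, -2.3, -5.8], [-9.4, -3.3, -8.8], [-12.4, -4.4, -12.0], [-15.3, -5.4, -15.2]]
1.32 [[-2.8, -1.0, -3.3], [-5.5, -1.9, -6.7], [-8.1, -2.9, -10.2], [-10.6, -3.7, -13.8], [-13.0, -4.6, -17.4]]
1.47 [[-2.3, -0.8, -3.7], [-4.5, -1.6, -7.5], [-6.5, -2.3, -11.4], [-8.5, -3.0, -15.3], [-10.4, -3.7, -19.3]]
```

```bash
python3 -m handwheel '[{"x":-2.1,"y":-0.8,"z":-0.2,"turn":0,"hand":0},{"x":-4.2,"y":-1.5,"z":-0.4,"turn":0,"hand":0},{"x":-6.2,"y":-2.2,"z":-0.7,"turn":0,"hand":0},{"x":-8.3,"y":-3,"z":-1,"turn":0,"hand":0},{"x":-10.4,"y":-3.7,"z":-1.3,"turn":0,"hand":0},{"x":-12.5,"y":-4.4,"z":-1.6,"turn":0,"hand":0},{"x":-14.5,"y":-5.1,"z":-2,"turn":0,"hand":0},{"x":-16.6,"y":-5.9,"z":-2.4,"turn":0,"hand":0},{"x":-18.6,"y":-6.6,"z":-2.9,"turn":0,"hand":0},{"x":-20.7,"y":-7.3,"z":-3.4,"turn":0,"hand":0}]'
python3 - <<'E'
from h import *
for n in("side","top"):
    a=optics.get_image(n)[:,:,::-1]; cv2.imwrite(f"pics/{n}8.png",a)
a=cv2.imread("pics/side8.png")[130:250,240:360]; cv2.imwrite("pics/s8c.png",cv2.resize(a,None,fx=5,fy=5,interpolation=cv2.INTER_CUBIC))
o=ctrl.get_obs(); print(o["time"],o["tcp_pos"],o["wrist_force"])
E
```

```text
time: 8.85
tcp_pos: [0.5162, 0.167, 0.2494]
orientation: [179.6, 0.2, 109.5]
wrist_force: [4.3, -1.4, 6.8]
width: 0.0003
8.95 [0.51576662 0.16690324 0.24926065] [ 3.81790807 -2.24372445  7.22923418]
```

View pics/s8c.png

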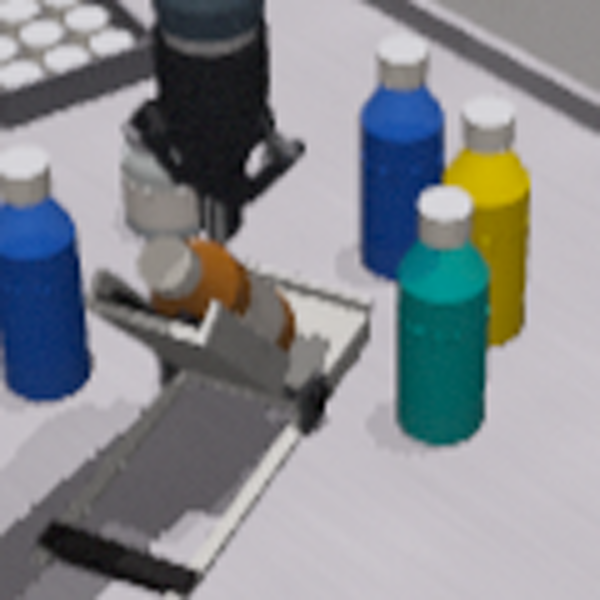

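```bash
python3 - <<'E'
import cv2
a=cv2.imread("pics/top8.png")[130:280,200:350]; b=cv2.convertScaleAbs(cv2.resize(a,None,fx=4,fy=4,interpolation=cv2.INTER_CUBIC),alpha=1.6)
cv2.imwrite("pics/t8c.png",b)
E
```

View pics/t8c.png

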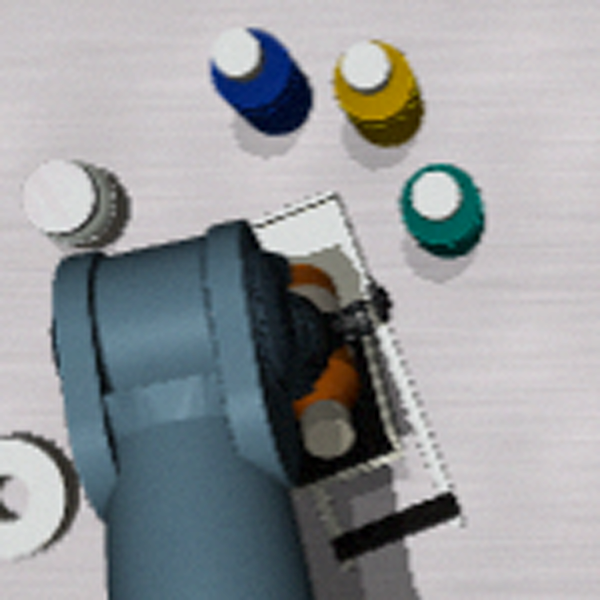

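```bash
python3 -m handwheel '[{"x":-2,"y":-0.7,"z":-0.6,"turn":0,"hand":0},{"x":-4.1,"y":-1.4,"z":-1.1,"turn":0,"hand":0},{"x":-6.1,"y":-2.1,"z":-1.7,"turn":0,"hand":0},{"x":-8.1,"y":-2.9,"z":-2.3,"turn":0,"hand":0},{"x":-10.1,"y":-3.6,"z":-3,"turn":0,"hand":0},{"x":-12.1,"y":-4.3,"z":-3.6,"turn":0,"hand":0},{"x":-14.1,"y":-5,"z":-4.3,"turn":0,"hand":0},{"x":-16.1,"y":-5.7,"z":-5,"turn":0,"hand":0},{"x":-18.1,"y":-6.4,"z":-5.8,"turn":0,"hand":0},{"x":-20,"y":-7.1,"z":-6.6,"turn":0,"hand":0}]'
python3 -m handwheel '[{"x":-1.9,"y":-0.7,"z":-0.8,"turn":0,"hand":0},{"x":-3.9,"y":-1.4,"z":-1.7,"turn":0,"hand":0},{"x":-5.8,"y":-2,"z":-2.6,"turn":0,"hand":0},{"x":-7.7,"y":-2.7,"z":-3.5,"turn":0,"hand":0},{"x":-9.6,"y":-3.4,"z":-4.5,"turn":0,"hand":0}]'
python3 - <<'E'
from h import *
for n in("side","top"):
    a=optics.get_image(n)[:,:,::-1]; cv2.imwrite(f"pics/{n}9.png",a)
a=cv2.imread("pics/side9.png")[130:250,240:360]; a=cv2.resize(a,None,fx=4,fy=4,interpolation=cv2.INTER_CUBIC)
b=cv2.imread("pics/top9.png")[170:270,230:310]; b=cv2.convertScaleAbs(cv2.resize(b,(384,480),interpolation=cv2.INTER_CUBIC),alpha=1.6)[:,:310]
cv2.imwrite("pics/s9c.png",np.hstack([a,b]))
o=ctrl.get_obs(); print(o["time"],o["tcp_pos"],o["wrist_force"])
E
```

```text
time: 9.95
tcp_pos: [0.4955, 0.1597, 0.2424]
orientation: [179.7, 0.2, 109.5]
wrist_force: [3.3, -2.2, 8.4]
width: -0.0002
time: 10.45
tcp_pos: [0.4855, 0.1562, 0.2378]
orientation: [179.7, 0.2, 109.5]
wrist_force: [2.1, -2.9, 8.8]
width: 0.0002
10.55 [0.48508985 0.15612783 0.2375467 ] [ 1.10057423 -2.43015136  7.83819317]
```

View pics/s9c.png

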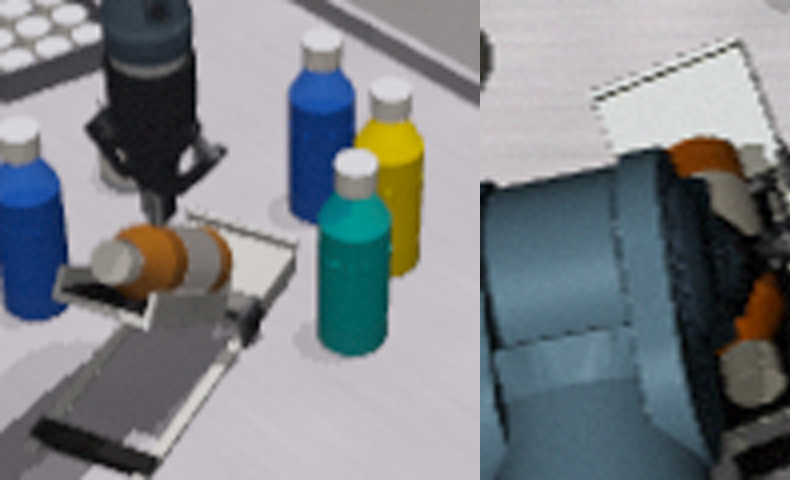

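```bash
cat >> h.py <<'E'
def draw2(th,tcp,img,out,hx=.535,hy=.175,yaw=-160.5,d=.037):
    y=np.radians(yaw); ux=np.array([np.cos(y),np.sin(y),0]); uy=np.array([-np.sin(y),np.cos(y),0]); uz=np.array([0,0,1])
    s,c=np.sin(th),np.cos(th); e=s*ux+c*uz; n=-c*ux+s*uz; H=np.array([hx,hy,.03])
    ims=[]
    for cam,(c0,r0,w,h,f) in(("side",(240,140,100,110,5)),("top",(220,160,60,110,5))):
        a=cv2.imread(img%cam)[r0:r0+h,c0:c0+w]; a=cv2.resize(a,None,fx=f,fy=f,interpolation=cv2.INTER_CUBIC)
        def pl(P,col):
            q=(proj(cam,P)-[c0,r0]+.5)*f-.5; cv2.polylines(a,[np.round(q*8).astype(np.int32)],False,col,1,cv2.LINE_AA,3)
        t=np.linspace(0,6.3,30)
        for r,k in((.033,0),(.033,.14),(.019,.176),(.019,.202)): pl([H+k*e+d*n+r*np.cos(u)*n+r*np.sin(u)*uy for u in t],(255,255,0))
        pl([H-.046*uy,H-.046*uy+.192*e,H+.046*uy+.192*e,H+.046*uy],(0,255,0))
        T=np.array(tcp)-[0,0,.073]
        pl([T+.011*ux-.0145*uy,T+.011*ux+.0145*uy,T-.011*ux+.0145*uy,T-.011*ux-.0145*uy,T+.011*ux-.0145*uy],(0,0,255))
        ims.append(a)
    cv2.imwrite(out,np.hstack(ims))
E
python3 - <<'E'
from h import *
draw2(.97,[.4853,.1561,.2376],"pics/%s9.png","pics/d9.png")
E
```

```text
(no output)
```

View pics/d9.png

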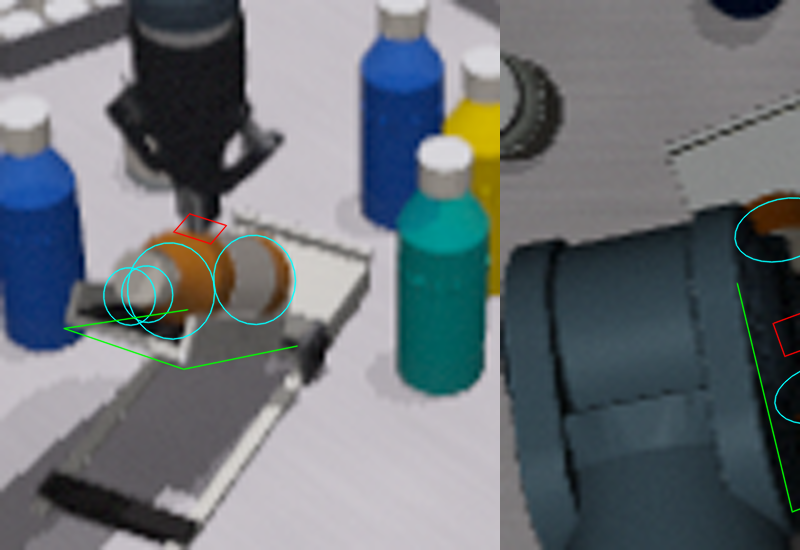

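```bash
python3 -m handwheel '[{"x":-1.8,"y":-0.7,"z":-1,"turn":0,"hand":0},{"x":-3.7,"y":-1.3,"z":-2,"turn":0,"hand":0},{"x":-5.6,"y":-2,"z":-3.1,"turn":0,"hand":0},{"x":-7.4,"y":-2.6,"z":-4.2,"turn":0,"hand":0},{"x":-9.2,"y":-3.3,"z":-5.2,"turn":0,"hand":0}]'
python3 -m handwheel '[{"x":-1.8,"y":-0.6,"z":-1.2,"turn":0,"hand":0},{"x":-3.6,"y":-1.3,"z":-2.3,"turn":0,"hand":0},{"x":-5.4,"y":-1.9,"z":-3.5,"turn":0,"hand":0},{"x":-7.1,"y":-2.5,"z":-4.7,"turn":0,"hand":0},{"x":-8.9,"y":-3.1,"z":-6,"turn":0,"hand":0},{"x":-10.6,"y":-3.7,"z":-7.2,"turn":0,"hand":0},{"x":-12.3,"y":-4.3,"z":-8.6,"turn":0,"hand":0},{"x":-13.9,"y":-4.9,"z":-9.9,"turn":0,"hand":0}]'
python3 - <<'E'
from h import *
for n in("side","top"):
    a=optics.get_image(n)[:,:,::-1]; cv2.imwrite(f"pics/{n}10.png",a)
o=ctrl.get_obs(); print(o["time"],o["tcp_pos"],o["wrist_force"])
draw2(1.05,o["tcp_pos"],"pics/%s10.png","pics/d10.png")
E
```

```text
time: 11.05
tcp_pos: [0.4759, 0.1529, 0.2323]
orientation: [179.8, 0.2, 109.5]
wrist_force: [2.5, -2.9, 7.9]
width: 0.0001
time: 11.85
tcp_pos: [0.4614, 0.1478, 0.222]
orientation: [179.9, 0.1, 109.5]
wrist_force: [0.2, -3.0, 7.7]
width: -0.0001
11.95 [0.46102205 0.14779565 0.22168637] [ 0.20768805 -3.02897452  6.26995194]
```

View pics/d10.png

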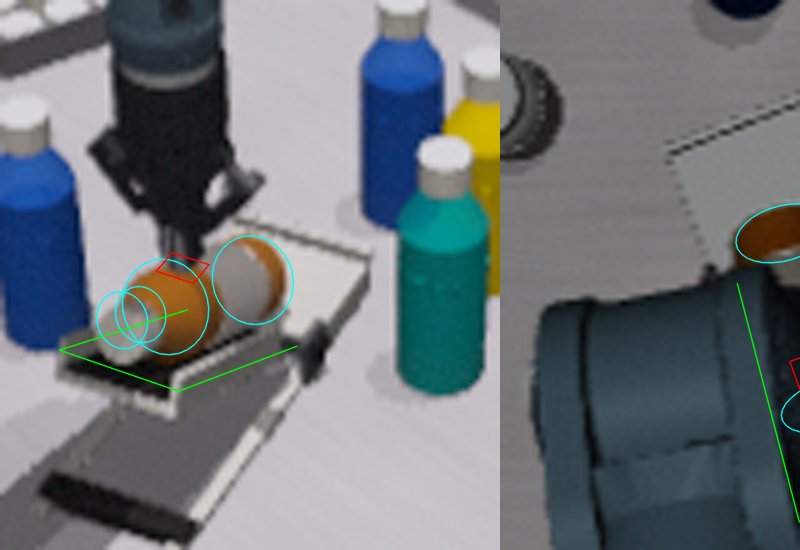

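```bash
python3 -m handwheel '[{"x":-1.9,"y":-0.7,"z":-1.3,"turn":0,"hand":0},{"x":-3.7,"y":-1.4,"z":-2.7,"turn":0,"hand":0},{"x":-5.6,"y":-2,"z":-4,"turn":0,"hand":0},{"x":-7.4,"y":-2.7,"z":-5.5,"turn":0,"hand":0},{"x":-9.2,"y":-3.4,"z":-7,"turn":0,"hand":0},{"x":-11,"y":-4,"z":-8.5,"turn":0,"hand":0},{"x":-12.6,"y":-4.6,"z":-10,"turn":0,"hand":0},{"x":-14.2,"y":-5.1,"z":-11.5,"turn":0,"hand":0}]'
python3 - <<'E'
from h import *
for n in("side","top"):
    a=optics.get_image(n)[:,:,::-1]; cv2.imwrite(f"pics/{n}11.png",a)
o=ctrl.get_obs(); print(o["time"],o["tcp_pos"],o["wrist_force"])
draw2(1.3,o["tcp_pos"],"pics/%s11.png","pics/d11.png")
E
```

```text
time: 12.75
tcp_pos: [0.4464, 0.1434, 0.2089]
orientation: [180.0, -0.0, 109.5]
wrist_force: [2.4, -1.3, 3.7]
width: 0.0001
12.85 [0.44605466 0.1434336  0.20862775] [ 1.84934167 -1.17483723  2.54134075]
```

View pics/d11.png

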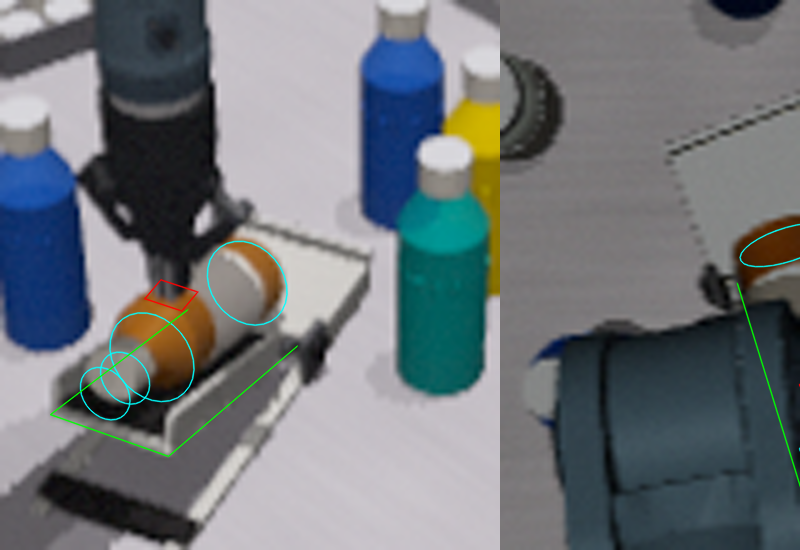

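```bash
python3 -m handwheel '[{"x":-1.5,"y":-0.5,"z":-1.6,"turn":0,"hand":0},{"x":-3,"y":-1.1,"z":-3.2,"turn":0,"hand":0},{"x":-4.5,"y":-1.6,"z":-4.8,"turn":0,"hand":0},{"x":-5.9,"y":-2.1,"z":-6.4,"turn":0,"hand":0},{"x":-7.3,"y":-2.6,"z":-8,"turn":0,"hand":0},{"x":-8.7,"y":-3.1,"z":-9.7,"turn":0,"hand":0},{"x":-10.1,"y":-3.6,"z":-11.4,"turn":0,"hand":0},{"x":-11.4,"y":-4,"z":-13.1,"turn":0,"hand":0}]'
python3 - <<'E'
from h import *
for n in("side","top"):
    a=optics.get_image(n)[:,:,::-1]; cv2.imwrite(f"pics/{n}12.png",a)
o=ctrl.get_obs(); print(o["time"],o["tcp_pos"],o["wrist_force"])
draw2(1.38,o["tcp_pos"],"pics/%s12.png","pics/d12.png")
E
```

```text
time: 13.65
tcp_pos: [0.435, 0.1394, 0.1958]
orientation: [180.0, -0.0, 109.5]
wrist_force: [2.8, -0.9, 3.1]
width: 0.0001
13.75 [0.43459811 0.1393982  0.19556601] [ 1.84631145 -0.63829971  2.14721778]
```

View pics/d12.png

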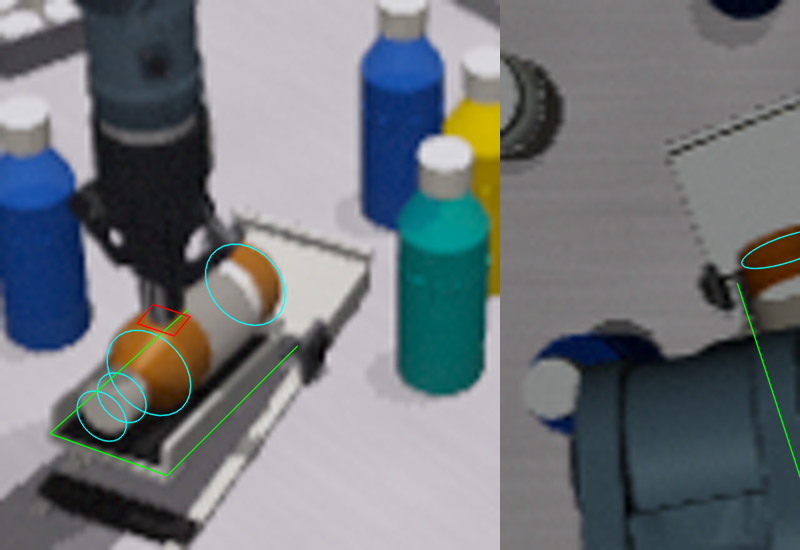

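```bash
python3 -m handwheel '[{"x":-1.3,"y":-0.4,"z":-1.8,"turn":0,"hand":0},{"x":-2.5,"y":-0.8,"z":-3.6,"turn":0,"hand":0},{"x":-3.7,"y":-1.3,"z":-5.4,"turn":0,"hand":0},{"x":-4.9,"y":-1.7,"z":-7.2,"turn":0,"hand":0},{"x":-6.1,"y":-2.1,"z":-9,"turn":0,"hand":0},{"x":-7.3,"y":-2.5,"z":-10.9,"turn":0,"hand":0},{"x":-8.4,"y":-2.9,"z":-12.8,"turn":0,"hand":0}]'
python3 - <<'E'
from h import *
for n in("side","top"):
    a=optics.get_image(n)[:,:,::-1]; cv2.imwrite(f"pics/{n}13.png",a)
o=ctrl.get_obs(); print(o["time"],o["tcp_pos"],o["wrist_force"])
draw2(1.48,o["tcp_pos"],"pics/%s13.png","pics/d13.png")
E
```

```text
time: 14.45
tcp_pos: [0.4263, 0.1365, 0.1829]
orientation: [-180.0, -0.0, 109.5]
wrist_force: [-0.4, -0.5, 4.8]
width: 0.0002
14.55 [0.42612636 0.13641834 0.18265865] [-1.46299869 -1.06611322  1.78724899]
```

View pics/d13.png

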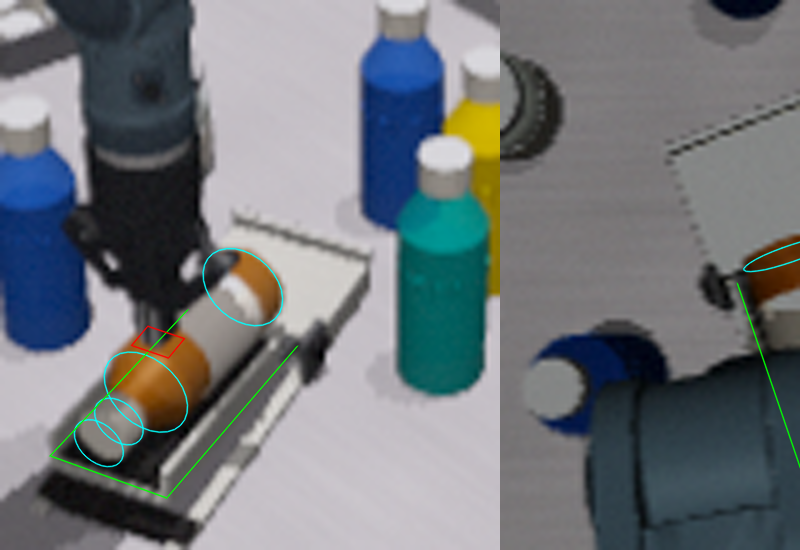

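```bash
python3 -m handwheel '[{"x":-1.1,"y":-0.4,"z":-1.9,"turn":0,"hand":0},{"x":-2.1,"y":-0.8,"z":-3.8,"turn":0,"hand":0},{"x":-3.1,"y":-1.1,"z":-5.7,"turn":0,"hand":0},{"x":-4,"y":-1.4,"z":-7.3,"turn":0,"hand":0}]'
python3 -m handwheel '[{"x":-0.6,"y":-0.2,"z":-1.5,"turn":0,"hand":0},{"x":-1.2,"y":-0.4,"z":-3,"turn":0,"hand":0}]'
python3 - <<'E'
from h import *
for n in("side","top"):
    a=optics.get_image(n)[:,:,::-1]; cv2.imwrite(f"pics/{n}14.png",a)
o=ctrl.get_obs(); print(o["time"],o["tcp_pos"],o["wrist_force"])
draw2(1.57,o["tcp_pos"],"pics/%s14.png","pics/d14.png")
E
```

```text
time: 14.95
tcp_pos: [0.4222, 0.135, 0.1755]
orientation: [-179.9, -0.0, 109.5]
wrist_force: [-2.2, -0.9, 5.4]
width: -0.0001
time: 15.15
tcp_pos: [0.4208, 0.1345, 0.1725]
orientation: [-179.9, -0.0, 109.5]
wrist_force: [-2.6, -1.9, 4.6]
width: -0.0002
15.25 [0.42068188 0.13452893 0.17230541] [-2.41704619 -1.34022148  1.611259  ]
```

View pics/d14.png

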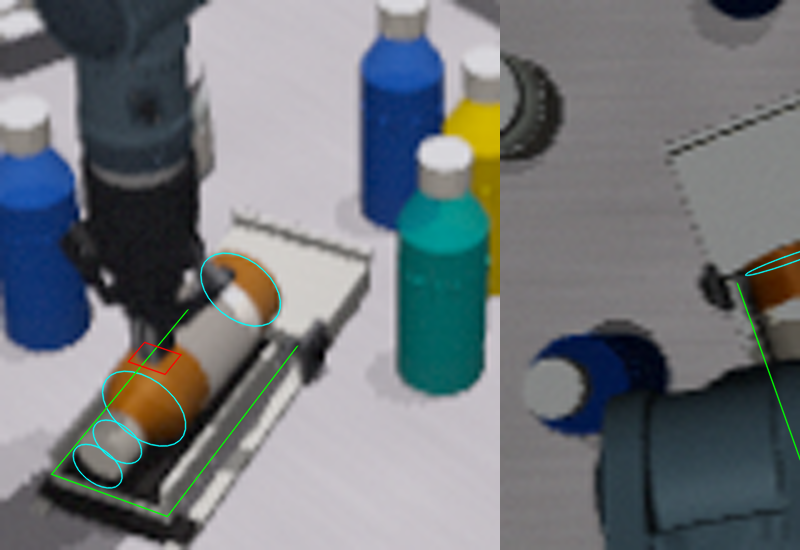

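```bash
python3 -m handwheel '[{"x":-0.2,"y":-0.1,"z":-1,"turn":0,"hand":0},{"x":-0.4,"y":-0.1,"z":-2,"turn":0,"hand":0},{"x":-0.6,"y":-0.2,"z":-3,"turn":0,"hand":0}]'
python3 -m handwheel '[{"x":0,"y":0,"z":-1,"turn":0,"hand":0},{"x":0,"y":0,"z":-2,"turn":0,"hand":0}]'
```

```text
time: 15.55
tcp_pos: [0.4196, 0.1342, 0.1694]
orientation: [-179.8, -0.0, 109.5]
wrist_force: [-5.2, -2.3, 6.8]
width: -0.0
time: 15.75
tcp_pos: [0.4195, 0.1341, 0.1682]
orientation: [-179.8, 0.0, 109.5]
wrist_force: [-9.1, -3.3, 22.2]
width: -0.0
```

```bash
python3 -m handwheel '[{"x":0,"y":0,"z":0,"turn":0,"hand":0}]'
python3 - <<'E'
from h import *
for n in("side","top"):
    a=optics.get_image(n)[:,:,::-1]; cv2.imwrite(f"pics/{n}15.png",a)
o=ctrl.get_obs(); print(o["time"],o["tcp_pos"],o["wrist_force"])
a=cv2.imread("pics/side15.png")[150:260,240:340]; cv2.imwrite("pics/s15c.png",cv2.resize(a,None,fx=5,fy=5,interpolation=cv2.INTER_CUBIC))
E
```

```text
time: 15.85
tcp_pos: [0.4195, 0.1342, 0.1683]
orientation: [-179.8, 0.0, 109.5]
wrist_force: [-7.5, -2.7, 15.0]
width: -0.0001
15.95 [0.41948504 0.13414182 0.16828606] [-7.41468093 -4.16308718 15.05268145]
```

View pics/s15c.png

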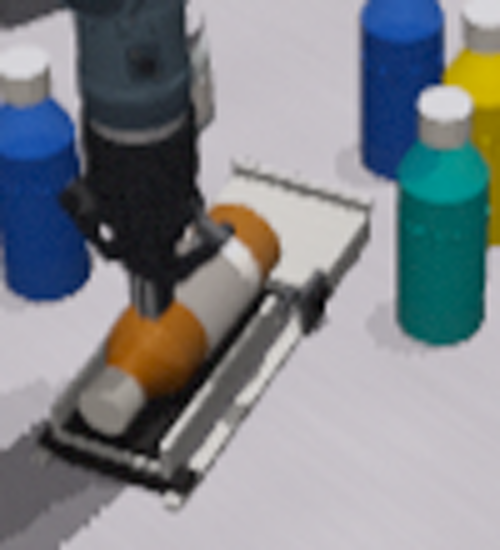

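```bash
python3 -m handwheel '[{"x":0.5,"y":0.2,"z":-0.7,"turn":0,"hand":0},{"x":0.5,"y":0.2,"z":-1.2,"turn":0,"hand":0},{"x":0.5,"y":0.2,"z":-1.2,"turn":0,"hand":0}]'
```

```text
time: 16.25
tcp_pos: [0.4196, 0.1342, 0.1681]
orientation: [-179.8, 0.0, 109.5]
wrist_force: [-11.2, -4.6, 25.6]
width: 0.0002
```

Firm stop (no more travel, static 25 N). Release slowly, then retreat upward.

```bash
python3 -m handwheel '[{"x":-0.5,"y":-0.2,"z":1,"turn":0,"hand":0},{"x":-1,"y":-0.4,"z":2,"turn":0,"hand":0},{"x":-1,"y":-0.4,"z":4,"turn":0,"hand":0},{"x":-1,"y":-0.4,"z":8,"turn":0,"hand":0},{"x":-1,"y":-0.4,"z":18,"turn":0,"hand":0},{"x":-1,"y":-0.4,"z":40,"turn":0,"hand":0},{"x":-1,"y":-0.4,"z":75,"turn":0,"hand":0},{"x":-1,"y":-0.4,"z":115,"turn":0,"hand":0},{"x":-1,"y":-0.4,"z":155,"turn":0,"hand":0},{"x":-1,"y":-0.4,"z":190,"turn":0,"hand":0}]'
python3 -m handwheel '[{"x":-30,"y":35,"z":0,"turn":0,"hand":0},{"x":-60,"y":70,"z":0,"turn":0,"hand":0},{"x":-90,"y":105,"z":0,"turn":0,"hand":0},{"x":-115,"y":140,"z":0,"turn":0,"hand":0},{"x":-140,"y":175,"z":0,"turn":0,"hand":0},{"x":-150,"y":210,"z":0,"turn":0,"hand":0},{"x":-160,"y":250,"z":0,"turn":0,"hand":0},{"x":-160,"y":290,"z":0,"turn":0,"hand":0},{"x":-160,"y":290,"z":0,"turn":0,"hand":0}]'
python3 - <<'E'
from h import *
for n in("side","top"):
    a=optics.get_image(n)[:,:,::-1]; cv2.imwrite(f"pics/{n}16.png",a)
o=ctrl.get_obs(); print(o["time"],o["tcp_pos"],o["wrist_force"])
a=cv2.imread("pics/side16.png")[150:260,240:340]; a=cv2.resize(a,None,fx=4,fy=4,interpolation=cv2.INTER_CUBIC)
b=cv2.imread("pics/top16.png")[170:280,230:330]; b=cv2.convertScaleAbs(cv2.resize(b,None,fx=4,fy=4,interpolation=cv2.INTER_CUBIC),alpha=1.5)
cv2.imwrite("pics/c16.png",np.hstack([a,b]))
E
```

```text
time: 17.25
tcp_pos: [0.4205, 0.1344, 0.3595]
orientation: [179.9, 0.0, 109.5]
wrist_force: [0.4, -0.1, -0.8]
width: -0.0002
time: 18.15
tcp_pos: [0.26, 0.4282, 0.3564]
orientation: [180.0, -0.1, 109.7]
wrist_force: [0.1, -0.2, -0.1]
width: -0.0004
18.25 [0.26018992 0.4247815  0.35666238] [ 0.29910257 -0.40180784  0.62669393]
```

View pics/c16.png

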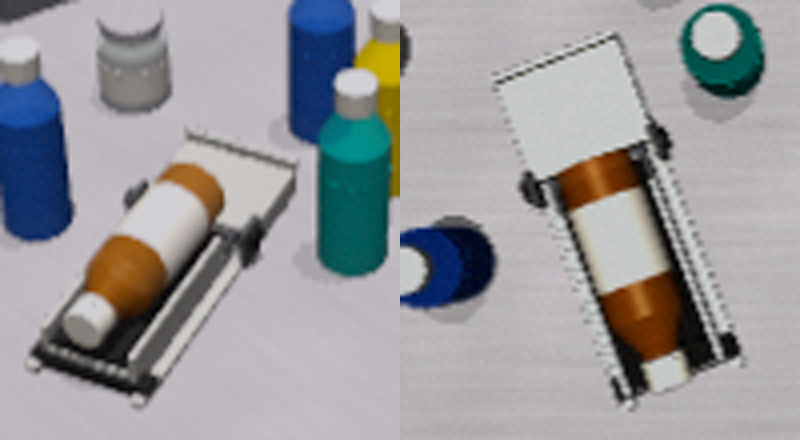

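View pics/top16.png

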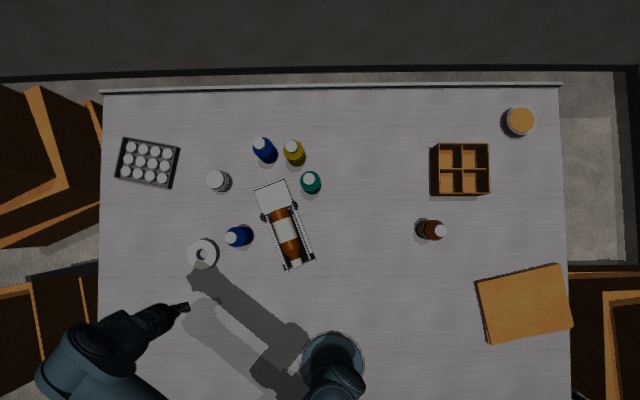

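```bash
python3 - <<'E'
from cell import ctrl
print(ctrl.finish_job())
E
```

```text
the job is handed in; nothing more can be done
None
```

The amber bottle now lies on its side in the backrest, and the backrest is fully down on its stop. The job took about 18 s of the allowed 45.

- **The push:** I used closed fingertips high on the straight part of the bottle's body and followed an arc about the hinge line. The speed stayed around 20 mm/s and the readings around 10 N or less. Nothing was gripped, lifted or dropped.
- **Stop check:** At the end the tool would not go further down, with a steady 25 N upward reaction. I took this as the backrest being on its rubber stop, then released slowly.
- **Final pictures:** The bottle lies in line between the cheeks, with the backrest over the stop bar. The spare bottle, jar, roll, carton and coloured look-alikes all appear where they started, by eye. The robot is clear, with zero force within sensor noise.

**What disagreed:**
- My overlay of the rest was about 3 mm off between the two cameras.
- The fingertips rubbed along the bottle towards its base during the middle of the push, with about 3 N of side force as well. Its base looks a few millimetres over the hinge line, and it stayed put after release.
- One early move was refused for missing keys, so it had no effect.

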